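# Hold a spring clip gaping around the edge of a trail-pass card

### The arm

A 7-joint arm with a two-finger parallel gripper is mounted at the origin on the work surface. World frame = base frame: x ahead of the robot, y to its left, z up, the work surface at z = 0. Lengths are in m, angles in rad, forces in N, time in s.
With the tool pointing down it reaches from about 0.425 to 0.95 m from the base axis. Payload 4.7 kg.
Tool frame: the origin (TCP) lies between the finger pads; the fingertips stand 19 mm ahead of it and the grasp point (between the pads) is the TCP; z points along the fingers, y is the line along which they close (so a half turn about z gives the same grasp; the last joint's range is limited). The gripper opens to 87 mm and grips with 3 to 60 N. Pads are 19 mm wide; open, the fingers measure 117 mm over their backs; the gripper's body (75 mm by 190 mm) begins 51 mm behind the grasp point.
Start: joints at [-1.146, 0.469, -0.049, 1.532, 0.024, 1.141, -0.082], TCP at [0.296, 0.607, 0.242] pointing down, gripper open.
Joint ranges: [-2.59, 2.59], [-0.33, 1.99], [-1.39, 1.29], [0.1, 2.45], [-1.04, 4.18], [0.21, 1.99], [-2.66, 2.66]. Speed limits (rad/s): [2.57, 2.57, 3.14, 3.14, 3.14, 3.14, 3.14].

### API

Orientations are given as a rotation vector (axis times angle).
In Python, from bench import read_state, capture, camera_params, close_job gives the robot as it stands.
- The arm moves only by the shell command python3 -m jog 'ROWS' [FORCE]. ROWS is JSON, a list that holds one entry, the list of rows, each a list of 7 numbers: the shift along the tool's x, y, z in mm, then the turn, a rotation vector about the tool's x, y, z in degrees, then the opening, from -1 (shut) to 1 (fully open). In form: [[[tx, ty, tz, rx, ry, rz, gripper], ...]]. A call has 1 to 10 rows; each row shifts and turns the commanded pose from where the row before left it, along the tool's axes as they then stand; what a row does not reach is not made up. A row lasts 1/12 s, in which the tool goes at most 41.7 mm and 7.16 degrees, less where a joint would pass 70% of its speed; a pose out of reach is approached as far as the arm can. A call is refused whole if a number of a shift passes 41.7 or a number of a turn 7.16, either way. A call with a gripper value outside its range is refused whole. The fingers move at their own pace and stop on an object; FORCE is the grip in N (left out, the last holds). Time passes only in rows, so rows that do not move let the fingers close. It gives the time, the measured TCP pose, the force, the opening and the grip force at its end, in the units of the state.
- read_state(): the state, without advancing time (a new reading comes with each control period).
- capture(name): name is "scene" or "top" or "wrist"; returns the picture (400x640x3 uint8, red, green, blue); there is no depth.
- camera_params(name): a dict with "camera_matrix" (3x3 intrinsics, pixels), "rvec" (rotation vector, rad) and "tvec" (3), from world to camera coordinates, as OpenCV has them. Camera axes: x right, y down, z forward; pixel columns grow to the right and rows downward; lengths in m; the calibration is good to about 2 mm. A picture is of the moment at which its call begins: read the wrist's pose just before it. camera_params takes no time and is no camera call; for the wrist camera it gives the pose at the moment of the call.
- close_job(): hands the job in; it is judged then, once.
The state is a dict: "time_s": time; "qpos": joint angles; "joint_velocities": joint speeds; "tau": joint torques, N m; "tool_pos": TCP position; "orientation": TCP orientation; "contact_force": force on the tool from outside, world axes, zero at the start; "moment": the same for the moment, N m; "opening": finger opening in m; "grip_force": force on a finger pad.
Only numpy, scipy, OpenCV 4.12 (cv2) and the standard library are available. Lean on these libraries where they do the work, as an engineer would, in place of code of your own. Each camera call takes 0.05 s, during which the arm holds its last target. There are 200 camera calls.

### The job

Take the orange spring clip from the bench by its two handles, squeeze it wide open and lift it clear, then bring it, still wide open, around the near upright edge of the blue card in the wooden stand: one jaw on either side of the card at about the middle of the edge's height, with the edge well between the black jaw tips or a little deeper and the clip in line with the card. The clip must not rest on, knock or bite the card or its stand, and the stand and the other things stay where they are. Finish while holding the clip up there, squeezed wide open and still, so that I can square up the card before it is clamped.

Things in the scene. Friction and masses are not known exactly. Their poses are not given: they have to be found in the camera images.
- clip: Orange spring clip like a large clothes peg, black rubber jaw tips, 85 g, 110 mm long, 36 mm high, lying on its side. The pose is that of its left half (+y side); the right half mirrors it. Origin on the hinge axis at the underside, z up along the hinge, x along the shut jaws, which reach 50 mm ahead and are 8 mm thick each. Opened, this half turns; see the joint.
- handles (a point): Point midway between the two flat upright handles, 40 mm behind the hinge (-x), 18 mm above the underside; axes as clip. The handles are 36 mm high, reach from 17 to 58 mm behind the hinge and splay apart: outer faces 41 mm apart here, 49 mm at their ends. Pressed together across y to the stop, the faces are parallel and 24 mm apart.
- clip_jaw (a joint): Angle between the jaws, rad: 0 sprung shut, 0.42 wide open at its stop (21 mm gape at the tips); 0.34 up counts as wide open. Pressing the handles takes 6 N to start and 13 N at the stop; a 25 to 30 N grip holds firmly. Opened, clip has turned half this angle anticlockwise (from above) from the clip's middle line, the right half as much clockwise.
- tip_left (a point): Tip of the left jaw: on its inner face, mid-height (18 mm above the underside), 50 mm ahead of the hinge; axes as clip. The jaw itself lies on its +y side.
- tip_right (a point): The same point of the right jaw (coincides with tip_left when shut); axes turn with the right half. The jaw itself lies on its -y side.
- stand: Dark wooden block, 90 x 60 x 22 mm, with a stiff blue card upright in it; loose, 0.6 kg. The card is 94 mm long (along x), 3 mm thick (y) and stands up to 112 mm above the bench, with a small white patch on it. Origin on the underside, below the middle of the card; x along the card, pointing away from its near edge; z up.
- card_edge (a point): Middle of the card's near upright edge (the end nearer the robot): 47 mm from the stand's origin along its -x, 67 mm above the bench, mid-thickness; axes as stand. The block begins 7 mm further in and lies below 22 mm.
- spray_bottle: Bystander: green plastic spray bottle with white head, 76 mm across, 230 mm tall; origin at the middle of its underside.
- flashlight: Bystander: silver flashlight lying down, 150 mm long, 39 mm across its head; origin at the middle of its underside.
- dish: Bystander: white ceramic dish, 130 mm across, 35 mm high; origin at the middle of its underside.
- tackle_tray: Bystander: grey plastic tackle tray with compartments, 200 x 280 x 45 mm, with fishing floats in it; origin at the middle of its underside.
- boot_brush: Bystander: wooden boot brush, 170 x 45 x 42 mm; origin at the middle of its underside.
- polish_jar: Bystander: amber glass jar with dark cap, 70 mm across, 80 mm tall; origin at the middle of its underside.

How it is judged:
On the way:
1. the clip is wide open and lifted clear of the bench, away from the card (value of joint clip_jaw above 0.34 rad and height (world z) of clip above 0.025 m and distance between tip_left and card_edge above 0.06 m and contact force between the fingers and clip above 3 N), for 0.1 s.
At the end, for the whole second after the job is handed in: Clip held still and upright, underside over 27 mm up, opened 0.34 rad or more; card edge 2 to 30 mm inside the tips, card mid-plane 2 mm or more off each jaw, heights matched within 20 mm, in line within about 0.2 rad, clip not touching card or stand; stand within 15 mm of its start (value of joint clip_jaw above 0.34 rad and contact force between the fingers and clip above 3 N and height (world z) of clip above 0.027 m and contact force between clip and stand below 0.5 N and y of card_edge in the frame of tip_left below -0.002 m and y of card_edge in the frame of tip_right above 0.002 m and x of card_edge in the frame of tip_left between -0.03 and -0.002 m and z of card_edge in the frame of tip_left between -0.02 and 0.02 m and angle between the x axis of each of tip_left, tip_right and the x axis of stand, either way round below 0.42 rad and angle between clip's own z axis and vertical below 0.2 rad and angle between stand's own z axis and vertical below 0.05 rad and linear speed of clip below 0.02 m/s and distance of stand from where it was at the start of the episode below 0.015 m); the arm keeps its last pose, push and grip.
It fails at once if the clip knocks or bites the card or its stand hard (over 6 N) (contact force between clip and stand above 6 N).
It fails at once if the stand is shoved or tipped (distance of stand from where it was at the start of the episode above 0.02 m or angle between stand's own z axis and vertical above 0.2 rad).
It fails at once if a bystander is pushed away by more than 40 mm (distance of any of spray_bottle, flashlight, dish, tackle_tray, boot_brush, polish_jar from where it was at the start of the episode above 0.04 m).
It also fails if it takes over 43 s, if anything falls off the work surface, if the arm or the gripper's body presses on something with over 40 N, if the wrist force passes 120 N, or if a joint passes its speed limit or range.

## Working session

There is one attempt and no reset: what is moved stays moved. The work goes in short steps, Python scripts to look and compute and a shell command to move; the robot and the scene stay as the last step left them, time stands still between calls to the robot, and variables do not carry over. Pictures are saved under pics/ and viewed, at most 10 in all, crops included, and the job is handed in when it is done.

```bash
mkdir -p pics; cat > h.py <<'E'
import numpy as np,cv2
from bench import *
def ray(cam,u,v,P=None):
    p=P or camera_params(cam);K=np.array(p["camera_matrix"]);R=cv2.Rodrigues(np.array(p["rvec"],float))[0];t=np.array(p["tvec"],float).ravel()
    d=R.T@np.linalg.inv(K)@[u,v,1];return -R.T@t,d
def onz(cam,u,v,z,P=None):
    o,d=ray(cam,u,v,P);return o+d*(z-o[2])/d[2]
def proj(cam,X,P=None):
    p=P or camera_params(cam);return cv2.projectPoints(np.array(X,float).reshape(-1,3),np.array(p["rvec"],float),np.array(p["tvec"],float),np.array(p["camera_matrix"]),None)[0].reshape(-1,2)
def save(cam,n):
    im=capture(cam);cv2.imwrite(f"pics/{n}.png",im[:,:,::-1]);return im
E
python3 - <<'E'
from h import *
s=read_state();print(s["tool_pos"],s["orientation"],s["time_s"])
print(cv2.Rodrigues(np.array(s["orientation"]))[0].round(3))
a=save("top","top0");b=save("scene","scene0")
for c in("top","scene"):
    print(c,ray(c,320,200)); 
E
```

```text
[0.2956384  0.60618225 0.24047129] [-7.06583543e-01 -3.06070271e+00  3.04072140e-03] 0.0
[[-0.899  0.438 -0.001]
 [ 0.438  0.899 -0.002]
 [-0.    -0.002 -1.   ]]
top (array([0.41764521, 0.02006337, 1.29243691]), array([ 0.16353675, -0.0109057 , -0.98696917]))
scene (array([ 1.16115713, -0.84854747,  0.70365624]), array([-0.44475487,  0.7105118 , -0.54566484]))
```

View pics/top0.png

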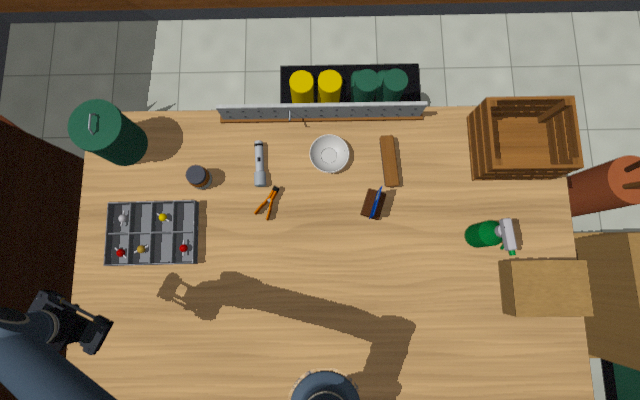

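View pics/scene0.png

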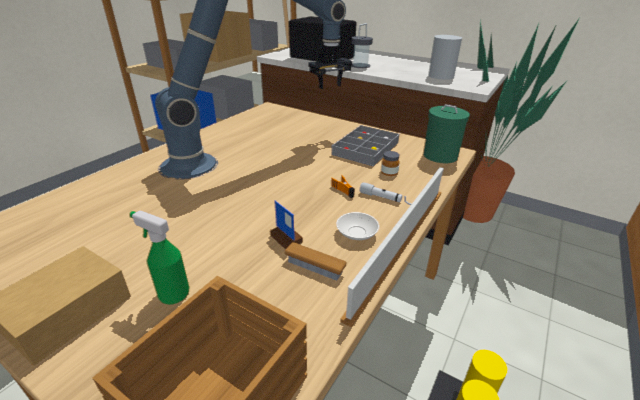

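The top view shows the clip at about (267,202): jaws at (277,189), handles at (259,211) and (270,216). The stand is at (373,204) with the blue card at (377,202). The flashlight lies at (260,164). Next I'll measure these with masks.

```bash
cat > m.py <<'E'
from h import *
im=cv2.imread("pics/top0.png");hsv=cv2.cvtColor(im,cv2.COLOR_BGR2HSV)
def mask(lo,hi,x0,y0,x1,y1):
    m=cv2.inRange(hsv,lo,hi);z=np.zeros_like(m);z[y0:y1,x0:x1]=m[y0:y1,x0:x1];return z
o=mask((5,180,90),(20,255,255),250,180,290,225)
k=mask((0,0,0),(180,255,60),250,180,290,198)
b=mask((105,120,60),(125,255,255),355,180,395,222)
for n,m,z in(("orange",o,.036),("black",k,.036),("blue",b,.112)):
    p=np.argwhere(m)[:,::-1];r=cv2.minAreaRect(p.astype(np.float32));c=p.mean(0)
    print(n,len(p),c.round(1),[np.round(q,1).tolist() for q in cv2.boxPoints(r)],onz("top",*c,z).round(3))
    print([onz("top",*q,z)[:2].round(3).tolist() for q in cv2.boxPoints(r)])
cv2.imwrite("pics/z.png",cv2.resize(np.hstack([im[175:230,245:300],im[175:230,350:405]]),None,fx=7,fy=7,interpolation=0))
E
python3 m.py
```

```text
orange 150 [267.1 203.1] [[253.60000610351562, 212.8000030517578], [266.6000061035156, 186.8000030517578], [279.79998779296875, 193.39999389648438], [266.79998779296875, 219.39999389648438]] [0.618 0.174 0.036]
[[0.588, 0.217], [0.671, 0.176], [0.649, 0.134], [0.566, 0.175]]
black 21 [275.8 188.9] [[272.5, 188.60000610351562], [274.79998779296875, 185.60000610351562], [279.29998779296875, 189.0], [277.0, 192.0]] [0.664 0.147 0.036]
[[0.665, 0.157], [0.674, 0.15], [0.663, 0.136], [0.653, 0.143]]
blue 102 [375.  204.2] [[368.8999938964844, 216.6999969482422], [378.29998779296875, 186.1999969482422], [382.29998779296875, 187.39999389648438], [373.0, 217.89999389648438]] [ 0.599 -0.156  0.112]
[[0.561, -0.137], [0.653, -0.168], [0.649, -0.18], [0.558, -0.148]]
```

View pics/z.png

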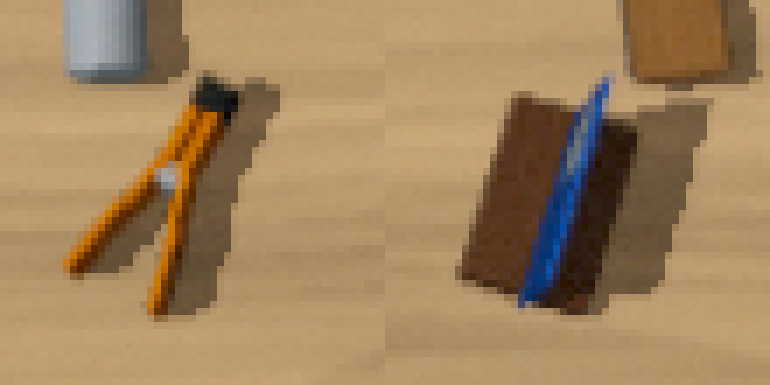

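The crop shows the hinge at zoomed (167,180), the jaw end at (224,85), and the handle ends at (72,268) and (158,312). The card's top edge runs from about (540,302) to (608,80). The block corners are at (518,92), (458,278), (588,312) and (638,125).

```bash
python3 - <<'E'
from h import *
A=lambda x,y:(x/7+245-.5,y/7+175-.5)
B=lambda x,y:((x-385)/7+350-.5,y/7+175-.5)
T=lambda q,z:onz("top",*q,z)[:2]
h=T(A(167,180),.036);t=T(A(224,88),.036);l=T(A(72,266),.036);r=T(A(158,310),.036);m=(l+r)/2
ang=lambda v:np.degrees(np.arctan2(v[1],v[0])).round(1)
print("hinge",h,"tip",t,"ends",l,r,np.linalg.norm(l-r),"len",np.linalg.norm(t-h),np.linalg.norm(m-h),ang(t-h),ang(h-m),ang(t-m))
c=[T(B(*p),.022) for p in((518,92),(458,278),(588,312),(638,125))]
print("block",np.mean(c,0),ang(c[0]-c[1]),ang(c[3]-c[2]),ang(c[1]-c[2])-90,np.linalg.norm(c[0]-c[1]),np.linalg.norm(c[2]-c[1]))
n=T(B(543,301),.112);f=T(B(608,80),.112);print("card",n,f,np.linalg.norm(n-f),ang(f-n),(n+f)/2)
R=cv2.Rodrigues(np.array(read_state()["orientation"]))[0]
print("tool x dir",ang(R[:2,0]))
a=np.radians(ang(t-m));u=np.array([np.cos(a),np.sin(a)]);g=m+u*16;print("grasp",g)
d=np.r_[g,.242]-read_state()["tool_pos"];print("in tool mm",(R.T@d*1000).round(0))
E
```

```text
hinge [0.62728975 0.17037705] tip [0.66955622 0.14461528] ends [0.58843162 0.21311605] [0.56795424 0.17397506] 0.044173977209688 len 0.049498719841302774 0.054288832773413696 -31.4 -25.3 -28.2
block [ 0.61543144 -0.16358645] -19.5 -17.1 -15.599999999999994 0.09096350840020827 0.060494226688832246
card [ 0.55889883 -0.14577276] [ 0.65349015 -0.17704272] 0.09962594578138584 -18.3 [ 0.60619449 -0.16140774]
tool x dir 154.0
grasp [14.67904816 -7.36726668]
in tool mm [-1.6423e+04 -8.6100e+02  1.0000e+00]
```

```bash
python3 -m jog '[[[-36,-20,0,0,0,0,1],[-36,-20,0,0,0,0,1],[-36,-20,0,0,0,0,1],[-36,-20,0,0,0,0,1],[-36,-20,0,0,0,0,1],[-36,-20,0,0,0,0,1],[-36,-20,0,0,0,0,1],[-36,-20,0,0,0,0,1],[-36,-20,0,0,0,0,1],[-36,-20,0,0,0,0,1]]]' 28; python3 -m jog '[[[-36,-20,0,0,0,0,1],[-36,-20,0,0,0,0,1],[-20,-8,20,0,0,0,1],[0,0,40,0,0,0,1],[0,0,20,0,0,0,1],[0,0,0,0,0,0,1],[0,0,0,0,0,0,1],[0,0,0,0,0,0,1]]]'
python3 - <<'E'
from h import *
import json
s=read_state();print(s["tool_pos"],s["orientation"])
p=camera_params("wrist");save("wrist","w0");json.dump({k:np.array(v).tolist() for k,v in p.items()},open("w0.json","w"))
E
```

```text
time_s: 0.93
tool_pos: [0.5323, 0.2672, 0.2413]
orientation: [-0.707, -3.061, 0.0]
contact_force: [1.2, 1.4, -0.5]
opening: 0.0872
grip_force: 0.0
time_s: 1.6
tool_pos: [0.5942, 0.1864, 0.1629]
orientation: [0.705, 3.06, 0.002]
contact_force: [-0.6, 0.1, 0.8]
opening: 0.0868
grip_force: 0.0
[0.59419811 0.18641224 0.16291145] [7.05193384e-01 3.05959146e+00 2.19187304e-03]
```

View pics/w0.png

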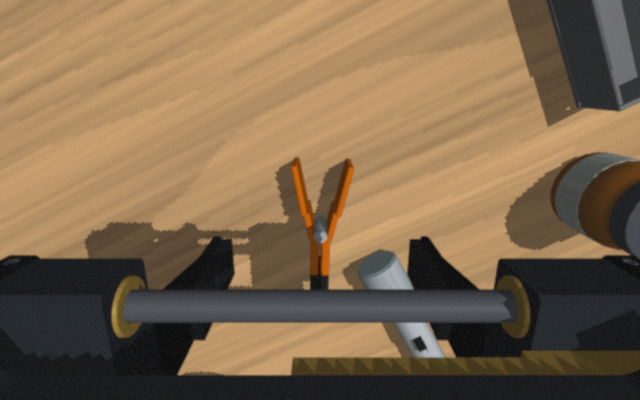

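The wrist view shows the clip nearly in line. The handle ends are at (296,160) and (349,161), the hinge at (320,230), and the jaw at about (319,280). I'll measure from these points.

```bash
python3 - <<'E'
from h import *
import json
P=json.load(open("w0.json"))
T=lambda u,v,z=.036:onz("wrist",u,v,z,P)[:2]
ang=lambda v:np.degrees(np.arctan2(v[1],v[0])).round(1)
h=T(320,221);l=T(296,159);r=T(349.5,160.5);j=T(319.5,274);m=(l+r)/2
print(h,m,j,"ends",np.linalg.norm(l-r),np.linalg.norm(h-m),ang(h-m),ang(j-m),ang(j-h))
s=read_state();R=cv2.Rodrigues(np.array(s["orientation"]))[0]
v=j-m;v/=np.linalg.norm(v);g=m+.018*v
print("g",g,(R.T@(np.r_[g,.024]-s["tool_pos"])*1000).round(1),ang(-R[:2,0]))
E
```

```text
[0.61569221 0.17525397] [0.57174541 0.19908299] [0.65850778 0.15385337] ends 0.04068791995341471 0.04999142674753483 -28.5 -27.5 -26.6
g [0.58770678 0.19076225] [  8.2   0.5 139.4] -26.0
```

```bash
python3 - <<'E'
from h import *
import json
P=json.load(open("w0.json"));print(ray("wrist",320,200,P))
im=cv2.imread("pics/w0.png");hsv=cv2.cvtColor(im,cv2.COLOR_BGR2HSV)
m=cv2.inRange(hsv,(3,170,60),(20,255,255));m[:,:270]=0;m[:,380:]=0;m[300:]=0
for y in range(150,295,8):
    x=np.where(m[y])[0];print(y,[ (int(g[0]),int(g[-1])) for g in np.split(x,np.where(np.diff(x)>1)[0]+1) if len(g)])
g=np.array([.588,.191])
for H in([.627,.170],[.616,.175],[.621,.172]):
    H=np.array(H);u=np.array([np.cos(np.radians(-27.5)),np.sin(np.radians(-27.5))]);n=np.array([-u[1],u[0]])
    X=[np.r_[H+u*a+n*b,z] for a,b,z in((0,0,.036),(0,0,.0),(-58,23,.036),(-58,-23,.036),(-58,23,0),(-58,-23,0),(50,0,.036),(40,0,.036))for a,b in[(a/1000,b/1000)]]
    print(H,"top",proj("top",X).round(1).tolist(),"\n w",proj("wrist",X,P).round(0).tolist())
cv2.imwrite("pics/w0c.png",cv2.resize(im[140:300,260:400],None,fx=3.7,fy=3.7,interpolation=0))
E
```

```text
(array([0.51976665, 0.22203748, 0.30565992]), array([ 0.28173416, -0.13733715, -0.94969864]))
150 []
158 [(295, 298)]
166 [(291, 300), (344, 352)]
174 [(292, 301), (342, 352)]
182 [(294, 303), (340, 350)]
190 [(296, 305), (337, 347)]
198 [(297, 306), (335, 345)]
206 [(299, 310), (331, 343)]
214 [(301, 312), (328, 341)]
222 [(305, 313), (327, 336)]
230 [(307, 313), (328, 334)]
238 [(309, 313), (328, 332)]
246 [(311, 318), (321, 329)]
254 [(311, 317), (321, 328)]
262 [(311, 318), (320, 328)]
270 [(310, 317), (320, 328)]
278 []
286 []
294 []
[0.627 0.17 ] top [[268.5, 200.3], [269.8, 202.1], [253.5, 213.2], [266.3, 219.7], [255.2, 214.7], [267.7, 221.0], [275.8, 186.5], [274.3, 189.3]] 
 w [[320.0, 235.0], [320.0, 219.0], [352.0, 166.0], [292.0, 165.0], [349.0, 157.0], [295.0, 155.0], [319.0, 289.0], [319.0, 279.0]]
[0.616 0.175] top [[266.9, 203.7], [268.2, 205.4], [251.9, 216.7], [264.7, 223.2], [253.6, 218.1], [266.1, 224.4], [274.2, 189.9], [272.7, 192.7]] 
 w [[320.0, 221.0], [320.0, 207.0], [352.0, 151.0], [291.0, 149.0], [349.0, 143.0], [294.0, 141.0], [318.0, 277.0], [319.0, 266.0]]
[0.621 0.172] top [[267.8, 202.2], [269.1, 203.9], [252.8, 215.1], [265.7, 221.7], [254.6, 216.5], [267.0, 222.9], [275.2, 188.4], [273.7, 191.1]] 
 w [[319.0, 228.0], [319.0, 213.0], [351.0, 158.0], [291.0, 157.0], [348.0, 150.0], [294.0, 148.0], [318.0, 283.0], [318.0, 272.0]]
```

View pics/w0c.png

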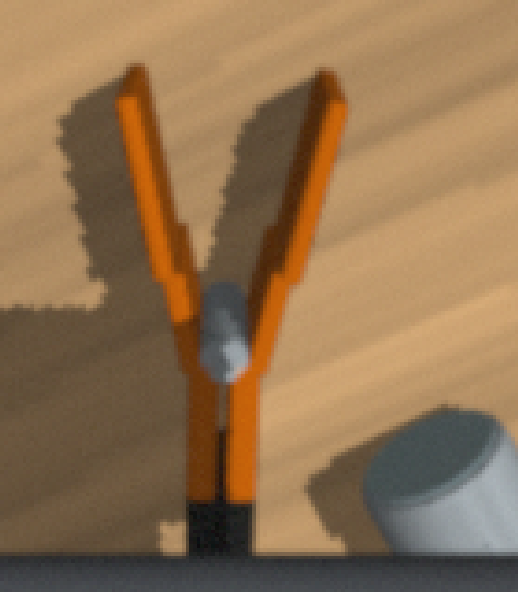

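The crop shows the handles' top ends at full-image (292,166) and (352,166), which matches the hinge at (0.627, 0.170), the value from the top view. So the grasp point is 3 mm along +x with a 1.5° turn. I'll descend and squeeze.

```bash
python3 -m jog '[[[3.5,1,30,0,0,1.5,1],[0,0,40,0,0,0,1],[0,0,40,0,0,0,1],[0,0,20,0,0,0,1],[0,0,9,0,0,0,1],[0,0,0,0,0,0,1],[0,0,0,0,0,0,1]]]'; python3 -m jog '[[[0,0,0,0,0,0,-1],[0,0,0,0,0,0,-1],[0,0,0,0,0,0,-1],[0,0,0,0,0,0,-1],[0,0,0,0,0,0,-1],[0,0,0,0,0,0,-1],[0,0,0,0,0,0,-1],[0,0,0,0,0,0,-1],[0,0,0,0,0,0,-1],[0,0,0,0,0,0,-1]]]' 28
```

```text
time_s: 2.23
tool_pos: [0.5922, 0.1888, 0.0243]
orientation: [0.746, 3.049, 0.003]
contact_force: [0.4, -0.4, 0.7]
opening: 0.087
grip_force: 0.0
time_s: 3.07
tool_pos: [0.5907, 0.1883, 0.0226]
orientation: [-0.747, -3.052, -0.0]
contact_force: [0.4, -0.1, 0.4]
opening: 0.0285
grip_force: 8.4
```

```bash
python3 -m jog '[[[0,0,0,0,0,0,-1],[0,0,0,0,0,0,-1],[0,0,0,0,0,0,-1],[0,0,0,0,0,0,-1],[0,0,0,0,0,0,-1],[0,0,0,0,0,0,-1]]]' 28;  python3 -m jog '[[[0,0,-5,0,0,0,-1],[0,0,-15,0,0,0,-1],[0,0,-25,0,0,0,-1],[0,0,-25,0,0,0,-1],[0,0,-25,0,0,0,-1],[0,0,-20,0,0,0,-1],[0,0,-5,0,0,0,-1],[0,0,0,0,0,0,-1],[0,0,0,0,0,0,-1]]]'
python3 - <<'E'
from h import *
import json
s=read_state();print(s["tool_pos"],s["orientation"])
p=camera_params("wrist");json.dump({k:np.array(v).tolist() for k,v in p.items()},open("w1.json","w"));w=capture("wrist")
t=capture("top");sc=capture("scene")
cv2.imwrite("pics/w1.png",w[:,:,::-1]);cv2.imwrite("pics/top1.png",t[:,:,::-1]);cv2.imwrite("pics/scene1.png",sc[:,:,::-1])
q=proj("scene",s["tool_pos"])[0].astype(int);r=proj("top",s["tool_pos"])[0].astype(int);print(q,r)
c=lambda im,q:cv2.resize(im[q[1]-40:q[1]+40,q[0]-40:q[0]+40],(320,320),interpolation=0)
a=np.hstack([c(sc,q),c(t,r)])[:,:,::-1];b=np.zeros((270,640,3),np.uint8);b[:,:432]=cv2.resize(w[:,:,::-1],(432,270))
cv2.imwrite("pics/c1.png",np.vstack([a,b]))
E
```

```text
time_s: 3.57
tool_pos: [0.5908, 0.1884, 0.0226]
orientation: [0.746, 3.051, 0.001]
contact_force: [0.5, 0.5, 1.7]
opening: 0.0232
grip_force: 28.0
time_s: 4.32
tool_pos: [0.59, 0.1877, 0.1416]
orientation: [-0.747, -3.05, 0.001]
contact_force: [-0.4, 0.0, -0.7]
opening: 0.023
grip_force: 28.0
[0.58998028 0.18773181 0.14163437] [-7.46600654e-01 -3.05022984e+00  1.42774820e-03]
[339 150] [258 207]
```

View pics/c1.png

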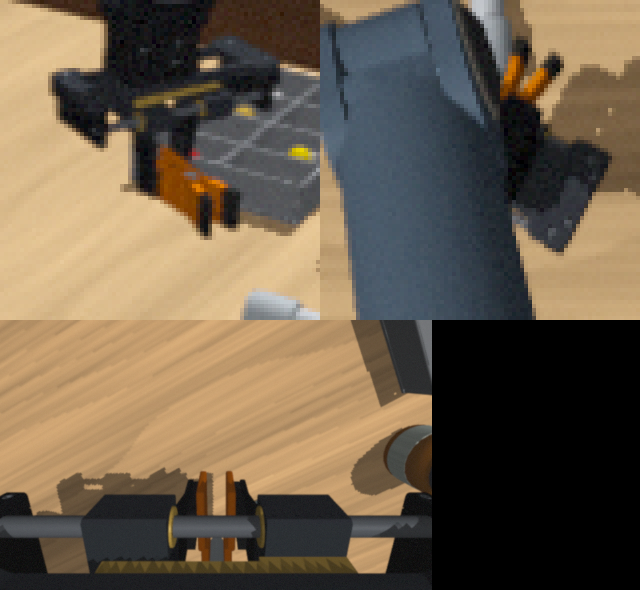

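The scene and wrist crops show the clip gripped by the handles and wide open. The fingers are 23 mm apart at 28 N, and the clip is lifted clear of the bench. Next I'll carry it high above the card and look down at the card with the wrist camera.

```bash
python3 -m jog '[[[-10,-15,-20,0,0,0,-1],[-20,-30,-15,0,0,0,-1],[-20,-30,-15,0,0,0,-1],[-20,-30,-15,0,0,0,-1],[-20,-30,-15,0,0,0,-1],[-20,-30,-10,0,0,0,-1],[-20,-30,-10,0,0,0,-1],[-20,-30,0,0,0,0,-1],[-20,-30,0,0,0,0,-1],[-14,-27,0,0,0,0,-1]]]'; python3 -m jog '[[[-10,-15,0,0,0,-3,-1],[0,0,0,0,0,-3,-1],[0,0,0,0,0,-3,-1],[0,0,0,0,0,0,-1],[0,0,0,0,0,0,-1],[0,0,0,0,0,0,-1]]]'
python3 - <<'E'
from h import *
import json
s=read_state();print(s["tool_pos"],s["orientation"])
p=camera_params("wrist");json.dump({k:np.array(v).tolist() for k,v in p.items()},open("w2.json","w"));save("wrist","w2")
E
```

```text
time_s: 5.3
tool_pos: [0.6234, -0.1499, 0.2413]
orientation: [-0.749, -3.05, 0.002]
contact_force: [0.1, -0.1, -0.6]
opening: 0.0234
grip_force: 28.0
time_s: 5.8
tool_pos: [0.6254, -0.1645, 0.2417]
orientation: [-0.506, -3.099, -0.0]
contact_force: [-0.1, -0.5, -0.0]
opening: 0.0233
grip_force: 28.0
[ 0.62541452 -0.16450232  0.24166986] [-5.05527031e-01 -3.09915475e+00 -2.11286713e-04]
```

View pics/w2.png

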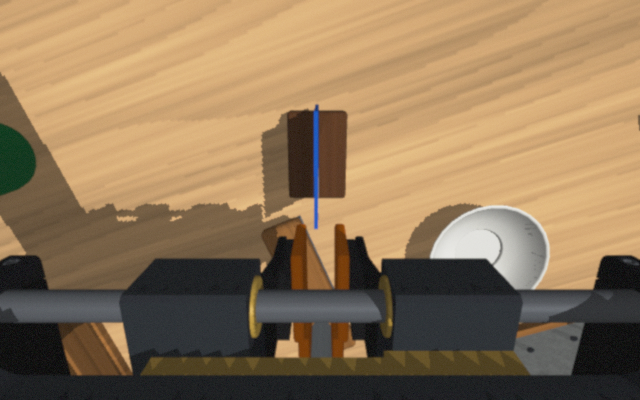

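The wrist view shows the card edge-on as a blue line from (317,105), its near end, to (317,228). The block's corners are (290,111), (347,111), (345,197) and (289,197).

```bash
python3 - <<'E'
from h import *
import json
P=json.load(open("w2.json"));print(ray("wrist",320,200,P)[0])
im=cv2.imread("pics/w2.png");hsv=cv2.cvtColor(im,cv2.COLOR_BGR2HSV)
m=cv2.inRange(hsv,(105,120,60),(125,255,255));m[:95]=0;m[235:]=0;m[:,:300]=0;m[:,335:]=0
for y in range(102,232,6):
    x=np.where(m[y])[0]
    if len(x):print(y,x[0],x[-1],end=' | ')
ys,xs=np.where(m);print(ys.min(),ys.max())
ang=lambda v:np.degrees(np.arctan2(v[1],v[0])).round(2)
k=np.polyfit(ys,xs,1);y0,y1=ys.min(),ys.max()+1
T=lambda y:onz("wrist",np.polyval(k,y)+.5,y,.112,P)[:2]
n,f=T(y0),T(y1);print("card top",n,f,np.linalg.norm(n-f),ang(f-n))
c=[onz("wrist",*q,.022,P)[:2] for q in((290,111),(347,111),(345,197),(289,197))]
print("block",np.mean(c,0),ang(c[3]-c[0]),ang(c[2]-c[1]),np.linalg.norm(c[0]-c[3]),np.linalg.norm(c[0]-c[1]))
s=read_state();R=cv2.Rodrigues(np.array(s["orientation"]))[0];print("tool dir",ang(-R[:2,0]))
# held clip tips in top1
T2=lambda x,y:onz("top",218+(x-320)/4,167+y/4,.1416-.0226+.036)[:2]
print("tips held",T2(522,45),T2(555,61),"tcp then .590 .1877 dir -27.5")
E
```

```text
[ 0.54743426 -0.13868989  0.38466655]
108 316 317 | 114 313 318 | 120 313 318 | 126 313 318 | 132 313 318 | 138 313 318 | 144 313 318 | 150 313 318 | 156 313 318 | 162 313 318 | 168 313 317 | 174 313 317 | 180 314 317 | 186 314 317 | 192 314 317 | 198 315 317 | 204 315 316 | 210 315 316 | 216 315 316 | 222 315 316 | 106 227
card top [ 0.56194595 -0.14709365] [ 0.65340757 -0.17842367] 0.09667884136721545 -18.91
block [ 0.61371355 -0.16406449] -20.73 -18.71 0.0886245227072418 0.055943640747862684
tool dir -18.51
tips held [0.67217203 0.15623278] [0.65995084 0.1321529 ] tcp then .590 .1877 dir -27.5
```

```bash
python3 -m jog '[[[20,0,0,0,0,0.4,-1],[39,0,0,0,0,0,-1],[39,-1,0,0,0,0,-1],[39,-1,0,0,0,0,-1],[36,-1,0,0,0,0,-1],[20,0,15,0,0,0,-1],[0,0,35,0,0,0,-1],[0,0,35,0,0,0,-1],[0,0,35,0,0,0,-1],[0,0,30,0,0,0,-1]]]'; python3 -m jog '[[[0,0,13,0,0,0,-1],[0,0,4,0,0,0,-1],[0,0,0,0,0,0,-1],[0,0,0,0,0,0,-1],[0,0,0,0,0,0,-1]]]'
python3 - <<'E'
from h import *
s=read_state();print(s["tool_pos"],s["orientation"]);R=cv2.Rodrigues(np.array(s["orientation"]))[0]
E=np.array([.5645,-.148,.067]);print("edge in tool mm",(R.T@(E-s["tool_pos"])*1000).round(1),np.degrees(np.arctan2(-R[1,0],-R[0,0])),R[2].round(3))
t=capture("top");sc=capture("scene");w=capture("wrist")
for n,i in(("top3",t),("scene3",sc),("w3",w)):cv2.imwrite(f"pics/{n}.png",i[:,:,::-1])
q=proj("scene",E)[0].astype(int);r=proj("top",E)[0].astype(int);print(q,r)
c=lambda im,q:cv2.resize(im[q[1]-30:q[1]+30,q[0]-30:q[0]+30],(390,390),interpolation=0)
cv2.imwrite("pics/c3.png",np.hstack([c(sc,q),c(t,r)])[:,:,::-1])
E
```

```text
time_s: 6.68
tool_pos: [0.4417, -0.1049, 0.0913]
orientation: [0.515, 3.098, 0.0]
contact_force: [-0.4, -0.9, 0.6]
opening: 0.0232
grip_force: 28.0
time_s: 7.1
tool_pos: [0.4432, -0.1055, 0.0768]
orientation: [0.515, 3.096, 0.0]
contact_force: [0.0, 0.0, -1.3]
opening: 0.0234
grip_force: 28.0
[ 0.44323909 -0.10548673  0.07678363] [5.15355157e-01 3.09607795e+00 3.52744841e-04]
edge in tool mm [-128.5   -0.9   10.1] -18.90101097248714 [-0.003  0.001 -1.   ]
[275 211] [370 217]
```

View pics/c3.png

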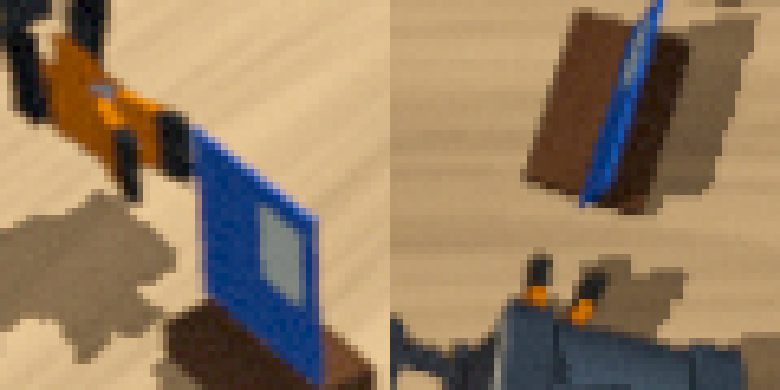

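The crops show the open jaws just short of the card. In the top crop the tips are at about (540,256) and (594,270), and the card's near edge is at about (590,205). I'll check the lateral offset within this one camera.

```bash
python3 - <<'E'
from h import *
s=read_state();R=cv2.Rodrigues(np.array(s["orientation"]))[0];p=np.array(s["tool_pos"])
T=lambda x,y,z:(R.T@(onz("top",340+(x-390)/6.5-.5,187+y/6.5-.5,z)-p)*1000).round(1)
print("tips",T(540,254,.090),T(596,268,.090))
# expected pixels of card near edge & tips, zoomed
def Z(X): q=proj("top",X)[0];return ((q[0]+.5-340)*6.5+390).round(0),((q[1]+.5-187)*6.5).round(0)
for z in(.022,.067,.112):print("edge",z,Z([.5645,-.148,z]))
im=cv2.imread("pics/top3.png");hsv=cv2.cvtColor(im,cv2.COLOR_BGR2HSV)
m=cv2.inRange(hsv,(100,120,50),(128,255,255));
for y in range(186,220,3):
    x=np.where(m[y,355:395])[0]+355
    if len(x):print(y,x[0],x[-1],"right border z.112",T((x[-1]+1-340)*6.5+390,(y+.5-187)*6.5,.112)[:2])
E
```

```text
tips [-94.2  17.3 -13.2] [-96.1  -9.  -13.2]
edge 0.022 (np.float64(581.0), np.float64(212.0))
edge 0.067 (np.float64(593.0), np.float64(201.0))
edge 0.112 (np.float64(606.0), np.float64(189.0))
189 380 380 right border z.112 [-212.8    0.3]
192 377 380 right border z.112 [-204.1   -2.3]
195 376 379 right border z.112 [-194.4   -2.1]
198 375 378 right border z.112 [-184.8   -1.8]
201 374 377 right border z.112 [-175.2   -1.6]
204 373 376 right border z.112 [-165.7   -1.4]
207 372 376 right border z.112 [-157.    -3.9]
210 371 375 right border z.112 [-147.5   -3.7]
213 371 374 right border z.112 [-138.    -3.5]
216 370 372 right border z.112 [-127.6   -0.4]
```

```bash
python3 - <<'E'
from h import *
s=read_state();R=cv2.Rodrigues(np.array(s["orientation"]))[0];p=np.array(s["tool_pos"])
def img(cam,n,c0):
    im=cv2.imread(n);k=9;x0,y0=c0
    a=cv2.resize(im[y0:y0+44,x0:x0+44],None,fx=k,fy=k,interpolation=0)
    for sg in(1,-1):
        for dz in(0,.036):
            # end face of jaw: inner & outer corners, opened .21
            c,si=np.cos(.21),np.sin(.21)
            q=[(-.040*-1*-1,0)]
            pts=[]
            for xx,yy in((.05,0),(.05,.008),(.035,.008),(.035,0)):
                X=-(-.040)*1; fx=.040+c*xx-si*yy; fy=sg*(si*xx+c*yy)
                pts.append(p+R@np.array([-fx,fy,.0226-dz]))
            z=((proj(cam,pts)+.5-[x0,y0])*k)
            cv2.polylines(a,[np.round(z).astype(int)],True,(255,255,0) if sg>0 else (0,255,0),1)
    return a
cv2.imwrite("pics/v3.png",np.hstack([img("scene","pics/scene3.png",(240,180)),img("top","pics/top3.png",(345,200))]))
E
```

```text
(no output)
```

View pics/v3.png

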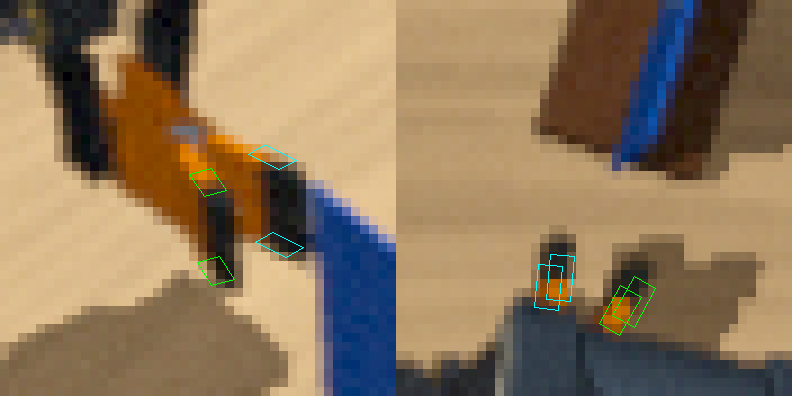

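The overlay shows the real tips about 6–7 mm ahead of the nominal model and laterally within about 1 mm. So I'll advance about 44 mm, shift about -1.5 mm in y, and lower 3 mm.

```bash
python3 -m jog '[[[-4,-1.5,3,0,0,0,-1],[-6,0,0,0,0,0,-1],[-7,0,0,0,0,0,-1],[-7,0,0,0,0,0,-1],[-7,0,0,0,0,0,-1],[-6,0,0,0,0,0,-1],[-5,0,0,0,0,0,-1],[-2,0,0,0,0,0,-1],[0,0,0,0,0,0,-1],[0,0,0,0,0,0,-1]]]'
python3 - <<'E'
from h import *
s=read_state();R=cv2.Rodrigues(np.array(s["orientation"]))[0]
E=np.array([.5645,-.148,.067]);print("edge in tool mm",(R.T@(E-s["tool_pos"])*1000).round(1),s["contact_force"])
sc=capture("scene");t=capture("top")
c=lambda im,x0,y0:cv2.resize(im[y0:y0+44,x0:x0+44],None,fx=9,fy=9,interpolation=0)
cv2.imwrite("pics/v4.png",np.hstack([c(sc,250,185),c(t,345,185)])[:,:,::-1])
E
```

```text
time_s: 8.08
tool_pos: [0.4829, -0.121, 0.0724]
orientation: [-0.516, -3.098, -0.0]
contact_force: [0.1, -0.1, -0.4]
opening: 0.0236
grip_force: 28.0
edge in tool mm [-85.9   0.9   5.3] [ 0.07483857 -0.10286486 -0.42749622]
```

View pics/v4.png

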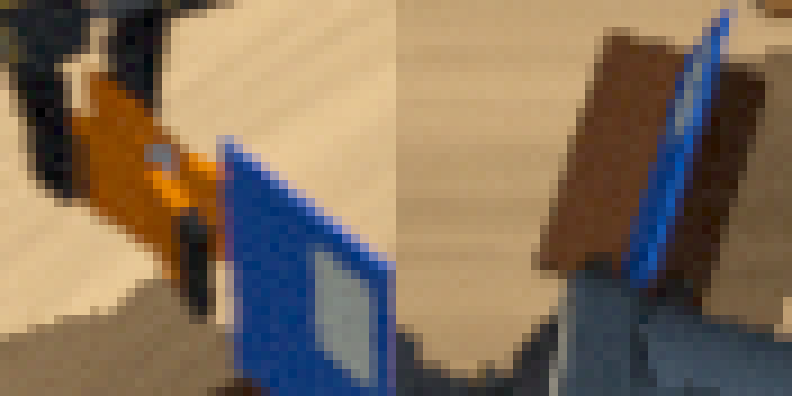

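The crops show one jaw on each side of the card. The right jaw is nearer the camera, and the left jaw tip at (595,268) is about 15 mm from the card, so the clip is centred. The contact force is about zero. I'll go 4 mm deeper, let it settle and hand in.

```bash
python3 -m jog '[[[-2,0,0,0,0,0,-1],[-2,0,0,0,0,0,-1],[0,0,0,0,0,0,-1],[0,0,0,0,0,0,-1],[0,0,0,0,0,0,-1],[0,0,0,0,0,0,-1],[0,0,0,0,0,0,-1],[0,0,0,0,0,0,-1]]]' && python3 -c "
from bench import *
print(close_job())"
```

```text
time_s: 8.85
tool_pos: [0.4869, -0.1223, 0.0725]
orientation: [-0.516, -3.099, -0.0]
contact_force: [-1.0, 0.2, -0.7]
opening: 0.0235
grip_force: 28.0
the job is handed in; nothing more can be done
None
```

I handed the job in at 8.9 s with the clip held wide open and still around the card's near edge: one jaw on each side, the edge an estimated 13 mm inside the tips, and no sign of contact with the card or stand (no verdict was returned).

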